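Change the chromatography column in its two-ring clamp

TASK

Change the column in the clamp: draw the used column up out of the two clamp rings and stand it in the empty cup, lowering it until its head rests on the rim (do not drop it in), and let go of it. Then lift the fresh column out of the other cup and thread it foot first down through the upper ring and on through the lower ring, and finish while still holding it there, still and upright, about half-way: its foot sticking well out below the lower ring, its head well clear above the upper ring, carried by the gripper alone and not pressed hard against the rings. Do not disturb the bottle, the jar or the spanner.

Things in the scene. Friction and masses are not known exactly. Their poses are not given: they have to be found in the camera images.
- used_center (a point): Used column: plain steel, upright, 175 mm long, 0.1-0.21 kg: tube 12 mm in diameter, 125 mm long (lowest 6 mm tapering to a 6 mm tip), then a round head 26 mm in diameter, 50 mm tall, with a flat underside (shoulder). This point is on the axis (z up), half-way: 87.5 mm above the foot tip, 37.5 below the shoulder, 87.5 below the top. Starts hanging by its shoulder on the upper ring.
- fresh_center (a point): Fresh column, same as the used: plain steel, upright, 175 mm long, 0.1-0.21 kg: tube 12 mm in diameter, 125 mm long (lowest 6 mm tapering to a 6 mm tip), then a round head 26 mm in diameter, 50 mm tall, with a flat underside (shoulder). This point is on the axis (z up), half-way: 87.5 mm above the foot tip, 37.5 below the shoulder, 87.5 below the top. Starts hanging by its shoulder in a cup.
- upper_ring (a point): Centre of the top face of the fixed clamp's upper ring (a 40 x 40 x 10 mm aluminium plate, vertical bore 16 mm in diameter, slightly chamfered), 140 mm above the bench. A 16 mm post stands 62 mm from the bore axis along this frame's +x and ends 5 mm below this face: nothing of the clamp stands higher than this face.
- lower_ring (a point): Centre of the top face of the lower ring: same plate and bore, same vertical axis, 55 mm below upper_ring. The clamp's base plate is 67 mm below this ring's underside. With the head down on the upper ring the foot would stick out 60 mm under the lower ring; half-way is 30 mm of foot below the lower ring and a 30 mm gap under the head.
- empty_cup_mouth (a point): The empty cup: centre of the mouth of a fixed round grey holder cup, outside diameter 56 mm, 140 mm tall (the mouth is its top), straight bore 18 mm in diameter and 132 mm deep; a column lowered into it hangs by its shoulder on the rim with the foot clear of the cup's floor. 
- fresh_cup_mouth (a point): The cup that holds the fresh column at the start, the same as the other: centre of the mouth of a fixed round grey holder cup, outside diameter 56 mm, 140 mm tall (the mouth is its top), straight bore 18 mm in diameter and 132 mm deep; a column lowered into it hangs by its shoulder on the rim with the foot clear of the cup's floor. 
- bottle: Bystander: a closed amber bottle, 64 mm in diameter, 150 mm tall; origin at the centre of its underside.
- jar: Bystander: a closed white jar, 60 mm in diameter, 70 mm tall; origin at the centre of its underside.
- spanner: Bystander: a steel spanner, 150 mm long, lying flat on the bench; origin at its underside, its length along its x axis.
Things that resemble listed ones, but are neither listed nor needed, are in the scene too. What is shaped like the part that bears empty_cup_mouth but red is not meant.

How it is judged:
By the outcome, as a careful person would: the job done as asked, in the order asked, and still so for the second after the job is handed in, while the arm keeps its last pose, push and grip.
It also fails if it takes over 72 s, if anything falls off the work surface, if the arm or the gripper's body presses on something with over 40 N, if the wrist force passes 120 N, or if a joint passes its speed limit or range.

ROBOT

A 7-joint arm with a two-finger parallel gripper is mounted at the origin on the work surface. World frame = base frame: x ahead of the robot, y to its left, z up, the work surface at z = 0. Lengths are in m, angles in degrees, forces in N, time in s.
With the tool pointing down it reaches from about 0.425 to 0.875 m from the base axis. Payload 4.7 kg.
Tool frame: the origin (TCP) lies midway between the tips of the shut fingers; the grasp point (between the pads) lies 19 mm behind it; z points along the fingers, y is the line along which they close (so a half turn about z gives the same grasp; the last joint's range is limited). The gripper opens to 87 mm and grips with 3 to 60 N. Pads are 19 mm wide; open, the fingers measure 117 mm over their backs; the gripper's body (75 mm by 190 mm) begins 51 mm behind the grasp point.
Start: joints at [-70.182, 18.392, -4.016, 83.108, 1.295, 78.541, -3.26], TCP at [0.212, 0.615, 0.223] pointing down, gripper open.
Joint ranges: [-163.93, 163.93], [-17.29, 119.83], [-79.2, 71.16], [3.27, 140.29], [-89.18, 269.18], [5.43, 117.66], [-154.24, 154.24]. Speed limits (degrees/s): [147.25, 147.25, 180, 180, 180, 180, 180].

INTERFACE

Orientations are given as [roll, pitch, yaw] about the fixed x, y, z axes, in that order (R = Rz(yaw) Ry(pitch) Rx(roll)).
In Python, from cell import env gives the robot as it stands. The module is installed in compiled form; this text tells all that it offers.
- The arm moves only by the tool send_rows, never from a script. Its argument "series" is a list of rows, each an object with "travel": the shift along the tool's x, y, z in cm, a list of three; "dr": the turn, a rotation vector about the tool's x, y, z in degrees, a list of three; "claw": the finger opening in cm, from 0 to 8.7. In form: [{"travel": [tx, ty, tz], "dr": [wx, wy, wz], "claw": claw}, ...]. A call has 1 to 12 rows; each row is the pose to reach, as a shift and turn from the pose commanded when the call began, along the tool's axes at that moment; what a row does not reach only later rows make up. A row lasts 1/12 s, in which the tool goes at most 41.7 mm and 7.16 degrees, less where a joint would pass 70% of its speed; a pose out of reach is approached as far as the arm can. A call with a gripper value outside its range is refused whole. The fingers move at their own pace and stop on an object; "grip_force" is the grip in N (left out, the last holds). Time passes only in rows, so rows that repeat a pose let the fingers close. It gives the time, the measured TCP pose, the force and the opening at its end, in the units of the state.
- env.get_obs(): the state, without advancing time (a new reading comes with each control period).
- env.read_camera(name): name is "scene" or "side" or "wrist"; returns the picture (384x512x3 uint8, blue, green, red); there is no depth.
- env.calibration(name): a dict with "fx", "fy", "cx", "cy" (pixels), "distortion" ([k1, k2, p1, p2, k3] as OpenCV has them; the pictures are not rectified), "cam_to_world" (4x4, takes a point from camera to world coordinates). Camera axes: x right, y down, z forward; pixel columns grow to the right and rows downward; lengths in m; the calibration is good to about 2 mm. A picture is of the moment at which its call begins: read the wrist's pose just before it. calibration takes no time and is no camera call; for the wrist camera it gives the pose at the moment of the call.
- env.sign_off(): hands the job in, once; it reports no verdict.
The state is a dict: "time_s": time; "qpos": joint angles; "joint_velocities": joint speeds; "effort": joint torques, N m; "tool_pos": TCP position; "tool_rot": TCP orientation; "force": force on the tool from outside, world axes, zero at the start; "wrist_torque": the same for the moment, N m; "grip_width": finger opening in m.
Only numpy, scipy, OpenCV 4.12 (cv2) and the standard library are available. Lean on these libraries where they do the work, as an engineer would, in place of code of your own. Each camera call takes 0.05 s, during which the arm holds its last target. There are 200 camera calls.

## Working session

There is one attempt and no reset: what is moved stays moved. The work goes in short steps, Python scripts to look and compute and a tool call to move; the robot and the scene stay as the last step left them, time stands still between calls to the robot, and variables do not carry over. Pictures are saved under pics/ and viewed, on a budget of 10 in all, crops included, one or two more only if the job needs it, and the job is handed in when it is done.

Besides the shell and the picture viewer there is one more tool, called after "Emit:" in YAML: its name, and indented under it one key for each argument. send_rows: Moves the arm, as the interface text tells. Its arguments: {"type":"object","properties":{"series":{"type":"array"},"grip_force":{"type":"number"}},"required":["series"]}

```bash
mkdir -p pics; python3 - <<'E'
from cell import env
import cv2,numpy as np
o=env.get_obs();print({k:np.round(v,4).tolist() for k,v in o.items()})
for n in["scene","side","wrist"]:
    c=env.calibration(n);print(n,{k:np.round(v,4).tolist() for k,v in c.items()})
    cv2.imwrite(f"pics/{n}0.png",env.read_camera(n))
E
```

```text
{'time_s': 0.0, 'qpos': [-70.1807, 18.4372, -4.0156, 83.1752, 1.2952, 78.5393, -3.2608], 'joint_velocities': [-0.0373, 0.0537, 0.089, 0.013, -0.052, 0.0144, 0.0922], 'effort': [0.0007, -49.1286, -0.4035, -31.2531, -0.0638, 0.0437, 0.0002], 'tool_pos': [0.2116, 0.614, 0.2215], 'tool_rot': [-179.8936, 0.0059, 160.9898], 'force': [0.2742, 0.1964, 0.431], 'wrist_torque': [0.0035, 0.0192, 0.0002], 'grip_width': 0.0873}
scene {'fx': 492.8672, 'fy': 492.8672, 'cx': 260.0594, 'cy': 189.5256, 'distortion': [0.0346, 0.0, 0.0, 0.0, 0.0], 'cam_to_world': [[-0.345, 0.7251, -0.596, 1.391], [0.9386, 0.2712, -0.2133, 0.3293], [0.0069, -0.633, -0.7741, 1.1708], [0.0, 0.0, 0.0, 1.0]]}
side {'fx': 491.5646, 'fy': 491.5646, 'cx': 252.3791, 'cy': 192.3347, 'distortion': [-0.1376, 0.0, 0.0, 0.0, 0.0], 'cam_to_world': [[0.7252, -0.3534, 0.5909, -0.091], [-0.6885, -0.3655, 0.6264, -0.6311], [-0.0054, -0.8611, -0.5084, 0.6821], [0.0, 0.0, 0.0, 1.0]]}
wrist {'fx': 272.8588, 'fy': 272.8588, 'cx': 257.9035, 'cy': 191.5792, 'distortion': [-0.0667, 0.0, 0.0, 0.0, 0.0], 'cam_to_world': [[0.3265, 0.9057, 0.2706, 0.1362], [0.9452, -0.3125, -0.0946, 0.6414], [-0.0011, 0.2866, -0.958, 0.3844], [0.0, 0.0, 0.0, 1.0]]}
```

View pics/scene0.png

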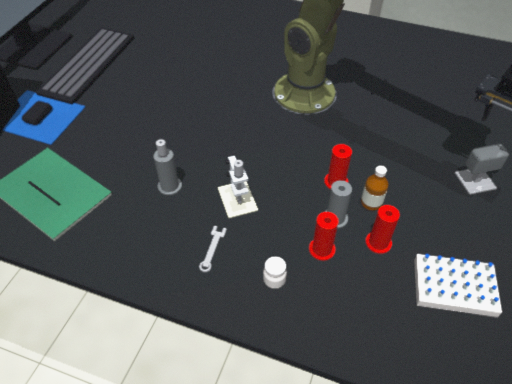

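View pics/side0.png

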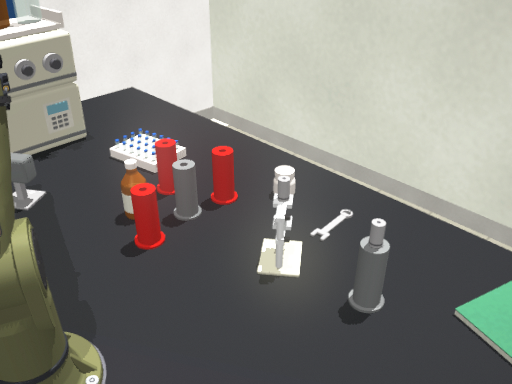

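The scene camera shows the fresh cup at about (166,170), the clamp with the used column at (238,185), and the empty grey cup, mouth at (341,188), among red ones. In the side camera these are at (371,265), (284,190) and (184,166). Next I zoom in on these.

```bash
python3 - <<'E'
import cv2,numpy as np
s=cv2.imread('pics/scene0.png');d=cv2.imread('pics/side0.png')
def c(im,u,v,w=50,h=60,k=5): return cv2.resize(im[v-h//2:v+h//2,u-w//2:u+w//2],None,fx=k,fy=k,interpolation=cv2.INTER_CUBIC)
r1=np.hstack([c(s,161,160),c(s,238,180),c(s,341,198)])
r2=np.hstack([c(d,376,240),c(d,284,195),c(d,186,180)])
cv2.imwrite('pics/crop.png',np.vstack([r1,r2]))
E
```

```text
(no output)
```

View pics/crop.png

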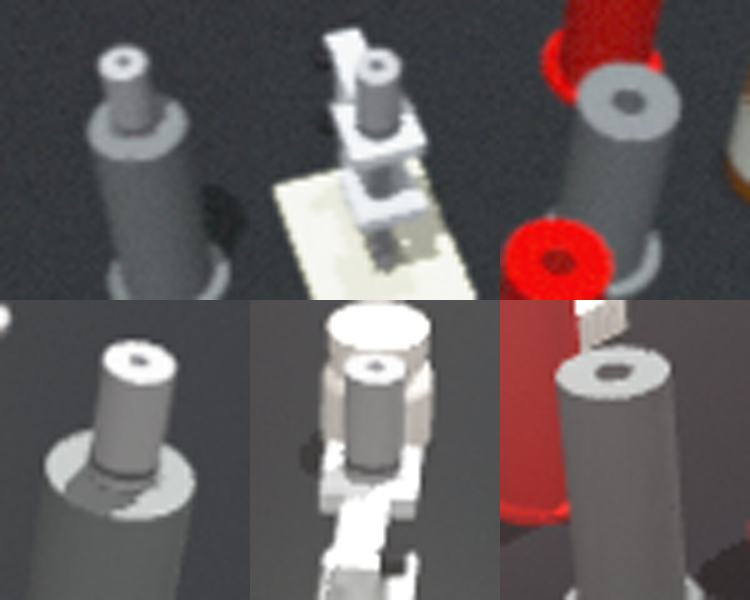

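```bash
cat > h.py <<'E'
from cell import env
import cv2,numpy as np
from scipy.spatial.transform import Rotation as R
def ray(n,uv,cal=None):
    c=cal or env.calibration(n);K=np.array([[c['fx'],0,c['cx']],[0,c['fy'],c['cy']],[0,0,1]])
    p=cv2.undistortPoints(np.array([[uv]],float),K,np.array(c['distortion']))[0,0]
    T=np.array(c['cam_to_world']);return T[:3,3],T[:3,:3]@np.array([p[0],p[1],1])
def plane(n,uv,z,cal=None):
    o,d=ray(n,uv,cal);return o+d*(z-o[2])/d[2]
def tri(a,b):
    A=[];y=[]
    for o,d in(a,b):
        d=d/np.linalg.norm(d);P=np.eye(3)-np.outer(d,d);A.append(P);y.append(P@o)
    return np.linalg.lstsq(np.vstack(A),np.hstack(y),rcond=None)[0]
def proj(n,X,cal=None):
    c=cal or env.calibration(n);T=np.linalg.inv(np.array(c['cam_to_world']));K=np.array([[c['fx'],0,c['cx']],[0,c['fy'],c['cy']],[0,0,1]])
    return cv2.projectPoints(np.array([X],float),cv2.Rodrigues(T[:3,:3])[0],T[:3,3],K,np.array(c['distortion']))[0][0,0]
def to_tool(goal,yaw=None):
    "shift in tool axes (cm) to a world goal, and rotation vector (deg) to pointing down with yaw"
    o=env.get_obs();Rt=R.from_euler('xyz',o['tool_rot'],degrees=True)
    t=Rt.inv().apply(np.array(goal)-o['tool_pos'])*100
    y=o['tool_rot'][2] if yaw is None else yaw
    w=(Rt.inv()*R.from_euler('xyz',[180,0,y],degrees=True)).as_rotvec(degrees=True)
    print('pos',np.round(o['tool_pos'],4),np.round(o['tool_rot'],2),'travel',np.round(t,2),'dr',np.round(w,2))
E
python3 - <<'E'
from h import *
for n,z,a,b in[('fresh',.19,(160.2,142.2),(378.4,221.8)),('used',.19,(238.2,163),(283.6,178.4)),('empty',.14,(341.7,187.8),(183.2,164)),('jar',.07,(275,265),(284,175)),('bottle',.15,(380,172),(131,164))]:
    print(n,tri(ray('scene',a),ray('side',b)).round(4),plane('scene',a,z).round(4),plane('side',b,z).round(4))
for n,uv in [('red1',(341,151)),('red2',(327,219)),('red3',(387,213))]: print(n,plane('scene',uv,.14).round(3))
# clamp ring corners in scene (crop), at z .14 ; post top
f=lambda X,Y:((X+.5)/5-.5+213,(Y+.5)/5-.5+150)
for X,Y in[(82,105),(165,92),(176,140),(97,155)]: print('corner',plane('scene',f(X,Y),.14).round(4))
print('post',plane('scene',f(96,38),.135).round(4))
to_tool([.4,.0,.26])
E
```

```text
fresh [ 0.573  -0.2587  0.1899] [ 0.5736 -0.2596  0.19  ] [ 0.5722 -0.258   0.19  ]
used [ 0.5684 -0.0278  0.1887] [ 0.57   -0.0278  0.19  ] [ 0.5664 -0.0286  0.19  ]
empty [0.5126 0.2509 0.1392] [0.5141 0.2504 0.14  ] [0.5117 0.2507 0.14  ]
jar [0.7576 0.1458 0.0576] [0.7645 0.148  0.07  ] [0.7408 0.1302 0.07  ]
bottle [0.4198 0.3372 0.1404] [0.4307 0.336  0.15  ] [0.4106 0.3228 0.15  ]
red1 [0.381 0.215 0.14 ]
red2 [0.629 0.241 0.14 ]
red3 [0.556 0.382 0.14 ]
corner [ 0.5637 -0.0594  0.14  ]
corner [ 0.5384 -0.0196  0.14  ]
corner [ 0.5693 -0.0011  0.14  ]
corner [ 0.5946 -0.0377  0.14  ]
post [ 0.5095 -0.0733  0.135 ]
pos [0.2116 0.6141 0.2217] [-179.91    0.    160.99] travel [-37.81 -51.93  -3.75] dr [-0.09  0.   -0.  ]
```

```bash
python3 -c "
from h import *
to_tool([.5684,-.0282,.29],90)"
```

```text
pos [0.2116 0.6141 0.2217] [-179.91    0.    160.99] travel [-54.65 -49.12  -6.75] dr [-7.000e-02  6.000e-02  7.099e+01]
```

Emit:
send_rows:
  series:
    - {"travel":[-3,-3,-6.8],"dr":[0,0,0],"claw":8.7}
    - {"travel":[-6,-5,-6.8],"dr":[0,0,6],"claw":8.7}
    - {"travel":[-9,-8,-6.8],"dr":[0,0,12],"claw":8.7}
    - {"travel":[-54.6,-49.1,-6.8],"dr":[0,0,71],"claw":8.7}
    - {"travel":[-54.6,-49.1,-6.8],"dr":[0,0,71],"claw":8.7}
    - {"travel":[-54.6,-49.1,-6.8],"dr":[0,0,71],"claw":8.7}
    - {"travel":[-54.6,-49.1,-6.8],"dr":[0,0,71],"claw":8.7}
    - {"travel":[-54.6,-49.1,-6.8],"dr":[0,0,71],"claw":8.7}
    - {"travel":[-54.6,-49.1,-6.8],"dr":[0,0,71],"claw":8.7}
    - {"travel":[-54.6,-49.1,-6.8],"dr":[0,0,71],"claw":8.7}
    - {"travel":[-54.6,-49.1,-6.8],"dr":[0,0,71],"claw":8.7}
    - {"travel":[-54.6,-49.1,-6.8],"dr":[0,0,71],"claw":8.7}

```text
time_s: 1.15
tool_pos: [0.4425, 0.1983, 0.2889]
tool_rot: [180.0, -0.0, 89.7]
force: [1.1, 1.0, 0.2]
grip_width: 0.0869
```

```bash
python3 -c "
from h import *
to_tool([.5684,-.0282,.29],90)"
```

```text
pos [0.4425 0.1983 0.2889] [ 1.7999e+02 -3.0000e-02  8.9680e+01] travel [-22.58  12.72  -0.12] dr [ 0.01 -0.03 -0.32]
```

Emit:
send_rows:
  series:
    - {"travel":[-20,11.5,0],"dr":[0,0,0],"claw":8.7}
    - {"travel":[-20,11.5,0],"dr":[0,0,0],"claw":8.7}
    - {"travel":[-20,11.5,0],"dr":[0,0,0],"claw":8.7}
    - {"travel":[-20,11.5,0],"dr":[0,0,0],"claw":8.7}
    - {"travel":[-20,11.5,0],"dr":[0,0,0],"claw":8.7}
    - {"travel":[-20,11.5,0],"dr":[0,0,0],"claw":8.7}
    - {"travel":[-20,11.5,0],"dr":[0,0,0],"claw":8.7}
    - {"travel":[-20,11.5,0],"dr":[0,0,0],"claw":8.7}
    - {"travel":[-20,11.5,0],"dr":[0,0,0],"claw":8.7}
    - {"travel":[-20,11.5,0],"dr":[0,0,0],"claw":8.7}

```text
time_s: 1.98
tool_pos: [0.5565, 0.0023, 0.2887]
tool_rot: [-180.0, -0.1, 90.2]
force: [-0.2, -0.7, -0.1]
grip_width: 0.0869
```

```bash
python3 - <<'E'
from h import *
to_tool([.5684,-.0282,.29],90)
c=env.calibration('wrist');im=env.read_camera('wrist')
print(proj('wrist',[.5684,-.0282,.19],c))
cv2.imwrite('pics/w1.png',im)
E
```

```text
pos [0.5565 0.0023 0.2887] [-1.7997e+02 -5.0000e-02  9.0150e+01] travel [-3.05  1.18 -0.13] dr [-0.03 -0.05  0.15]
[270.27235327 221.87028771]
```

View pics/w1.png

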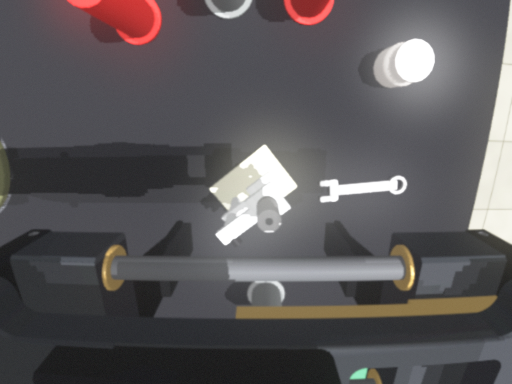

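The wrist view has the used column's head at about (269,222), against a predicted (270.3,221.9), so the position is confirmed. I go over it, down, and grip.

Emit:
send_rows:
  series:
    - {"travel":[-3.05,1.2,0],"dr":[0,0,0],"claw":8.7}
    - {"travel":[-3.05,1.2,2],"dr":[0,0,0],"claw":8.7}
    - {"travel":[-3.05,1.2,5],"dr":[0,0,0],"claw":8.7}
    - {"travel":[-3.05,1.2,8],"dr":[0,0,0],"claw":8.7}
    - {"travel":[-3.05,1.2,11],"dr":[0,0,0],"claw":8.7}
    - {"travel":[-3.05,1.2,12.5],"dr":[0,0,0],"claw":8.7}
    - {"travel":[-3.05,1.2,13.2],"dr":[0,0,0],"claw":8.7}
    - {"travel":[-3.05,1.2,13.2],"dr":[0,0,0],"claw":8.7}
    - {"travel":[-3.05,1.2,13.2],"dr":[0,0,0],"claw":8.7}
    - {"travel":[-3.05,1.2,13.2],"dr":[0,0,0],"claw":8.7}
    - {"travel":[-3.05,1.2,13.2],"dr":[0,0,0],"claw":8.7}

```text
time_s: 2.95
tool_pos: [0.5701, -0.03, 0.1586]
tool_rot: [179.8, -0.0, 90.0]
force: [-0.3, 0.4, 0.7]
grip_width: 0.0867
```

```bash
python3 - <<'E'
from h import *
to_tool([.5684,-.0282,.155],90)
E
```

```text
pos [ 0.5701 -0.03    0.1586] [ 1.7984e+02 -3.0000e-02  9.0010e+01] travel [ 0.18 -0.17  0.35] dr [ 0.16 -0.03  0.01]
```

Emit:
send_rows:
  series:
    - {"travel":[0.18,-0.17,0.35],"dr":[0,0,0],"claw":8.7}
    - {"travel":[0.18,-0.17,0.35],"dr":[0,0,0],"claw":6}
    - {"travel":[0.18,-0.17,0.35],"dr":[0,0,0],"claw":5}
    - {"travel":[0.18,-0.17,0.35],"dr":[0,0,0],"claw":4}
    - {"travel":[0.18,-0.17,0.35],"dr":[0,0,0],"claw":3.4}
    - {"travel":[0.18,-0.17,0.35],"dr":[0,0,0],"claw":3}
    - {"travel":[0.18,-0.17,0.35],"dr":[0,0,0],"claw":2.7}
    - {"travel":[0.18,-0.17,0.35],"dr":[0,0,0],"claw":2}
    - {"travel":[0.18,-0.17,0.35],"dr":[0,0,0],"claw":1.5}
    - {"travel":[0.18,-0.17,0.35],"dr":[0,0,0],"claw":1.5}
    - {"travel":[0.18,-0.17,0.35],"dr":[0,0,0],"claw":1.5}
    - {"travel":[0.18,-0.17,0.35],"dr":[0,0,0],"claw":1.5}
  grip_force: 30

```text
time_s: 3.95
tool_pos: [0.5674, -0.0283, 0.1534]
tool_rot: [180.0, -0.0, 90.0]
force: [0.2, 1.1, 0.0]
grip_width: 0.025
```

```bash
python3 - <<'E'
from h import *
to_tool([.5684,-.0282,.295],90)
o=env.get_obs();print(o['grip_width'],o['force'],o['wrist_torque'])
E
```

```text
pos [ 0.5674 -0.0283  0.1534] [179.99  -0.    89.99] travel [ 1.000e-02  1.000e-01 -1.416e+01] dr [ 0.01 -0.   -0.01]
0.025003302980749712 [0.18057194 1.05365155 0.04737472] [-0.07650842 -0.02742715  0.02541883]
```

Emit:
send_rows:
  series:
    - {"travel":[0,0,-0.3],"dr":[0,0,0],"claw":1.5}
    - {"travel":[0,0,-1],"dr":[0,0,0],"claw":1.5}
    - {"travel":[0,0,-2.5],"dr":[0,0,0],"claw":1.5}
    - {"travel":[0,0,-4],"dr":[0,0,0],"claw":1.5}
    - {"travel":[0,0,-6],"dr":[0,0,0],"claw":1.5}
    - {"travel":[0,0,-8],"dr":[0,0,0],"claw":1.5}
    - {"travel":[0,0,-10],"dr":[0,0,0],"claw":1.5}
    - {"travel":[0,0,-12],"dr":[0,0,0],"claw":1.5}
    - {"travel":[0,0,-14],"dr":[0,0,0],"claw":1.5}
    - {"travel":[0,0,-15],"dr":[0,0,0],"claw":1.5}
    - {"travel":[0,0,-15],"dr":[0,0,0],"claw":1.5}
    - {"travel":[0,0,-15],"dr":[0,0,0],"claw":1.5}

```text
time_s: 4.95
tool_pos: [0.5673, -0.0284, 0.3033]
tool_rot: [180.0, -0.0, 90.0]
force: [0.2, -0.4, -2.1]
grip_width: 0.0252
```

```bash
python3 - <<'E'
from h import *
to_tool([.5126,.2507,.305],90)
o=env.get_obs();print(o['grip_width'],o['force'],o['wrist_torque'])
E
```

```text
pos [ 0.5673 -0.0284  0.3033] [ 1.7998e+02 -1.0000e-02  8.9980e+01] travel [27.91 -5.48 -0.16] dr [ 0.02 -0.01 -0.02]
0.02515101156299126 [ 0.16133337 -0.37480647 -2.11020521] [-0.02579965  0.06668215  0.0306452 ]
```

Emit:
send_rows:
  series:
    - {"travel":[0.8,-0.16,0],"dr":[0,0,0],"claw":1.5}
    - {"travel":[2.5,-0.5,0],"dr":[0,0,0],"claw":1.5}
    - {"travel":[5,-1,0],"dr":[0,0,0],"claw":1.5}
    - {"travel":[8,-1.6,0],"dr":[0,0,0],"claw":1.5}
    - {"travel":[11,-2.2,0],"dr":[0,0,0],"claw":1.5}
    - {"travel":[14,-2.8,0],"dr":[0,0,0],"claw":1.5}
    - {"travel":[17,-3.4,0],"dr":[0,0,0],"claw":1.5}
    - {"travel":[20,-4,0],"dr":[0,0,0],"claw":1.5}
    - {"travel":[23,-4.6,0],"dr":[0,0,0],"claw":1.5}
    - {"travel":[25.5,-5.1,0],"dr":[0,0,0],"claw":1.5}
    - {"travel":[27.2,-5.4,0],"dr":[0,0,0],"claw":1.5}
    - {"travel":[27.9,-5.5,0],"dr":[0,0,0],"claw":1.5}

```text
time_s: 5.95
tool_pos: [0.5098, 0.2549, 0.3014]
tool_rot: [-179.8, 0.0, 90.3]
force: [0.3, -0.3, -1.1]
grip_width: 0.0254
```

Emit:
send_rows:
  series:
    - {"travel":[0,0,0],"dr":[0,0,0],"claw":1.5}
    - {"travel":[0,0,0],"dr":[0,0,0],"claw":1.5}
    - {"travel":[0,0,0],"dr":[0,0,0],"claw":1.5}
    - {"travel":[0,0,0],"dr":[0,0,0],"claw":1.5}

```text
time_s: 6.28
tool_pos: [0.513, 0.2487, 0.3034]
tool_rot: [180.0, 0.0, 89.8]
force: [-0.1, 0.2, -1.7]
grip_width: 0.0255
```

```bash
python3 - <<'E'
from h import *
to_tool([.5126,.2507,.305],90)
s=env.read_camera('scene');d=env.read_camera('side');cv2.imwrite('pics/s2.png',s);cv2.imwrite('pics/d2.png',d)
p=env.get_obs()['tool_pos'];foot=p+[0,0,-.013-.125]
print('foot pred',proj('scene',foot),proj('side',foot),'shoulder',proj('scene',p-[0,0,.013]),proj('side',p-[0,0,.013]))
X=[.568,-.028,.14];print('ring',proj('scene',X),proj('side',X))
def c(im,u,v,w,h,k): return cv2.resize(im[v-h//2:v+h//2,u-w//2:u+w//2],None,fx=k,fy=k,interpolation=cv2.INTER_CUBIC)
r1=np.hstack([c(s,341,165,70,100,5),c(d,190,130,70,100,5)])
a=np.vstack([c(s,238,180,20,25,20)[:250],c(d,284,205,20,25,20)[:250]])
cv2.imwrite('pics/crop2.png',r1)
r2=np.hstack([c(s,238,184,50,50,8),c(d,284,212,50,50,8)]);cv2.imwrite('pics/ring2.png',r2)
E
```

```text
pos [0.513  0.2487 0.3034] [1.7999e+02 2.0000e-02 8.9820e+01] travel [ 0.2  -0.04 -0.16] dr [ 0.01  0.02 -0.18]
foot pred [342.6851831  181.23845804] [183.16714243 154.51285915] shoulder [349.61480558 148.6174739 ] [179.18385486 105.07061529]
ring [238.90006041 174.6736016 ] [283.28329808 198.68483857]
```

View pics/crop2.png

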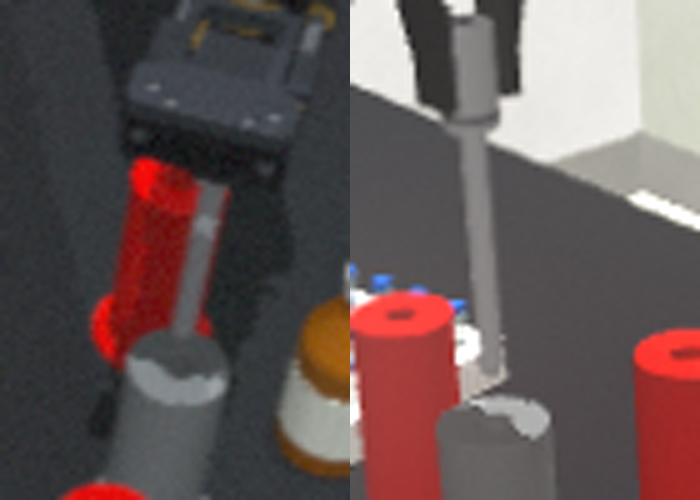

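View pics/ring2.png

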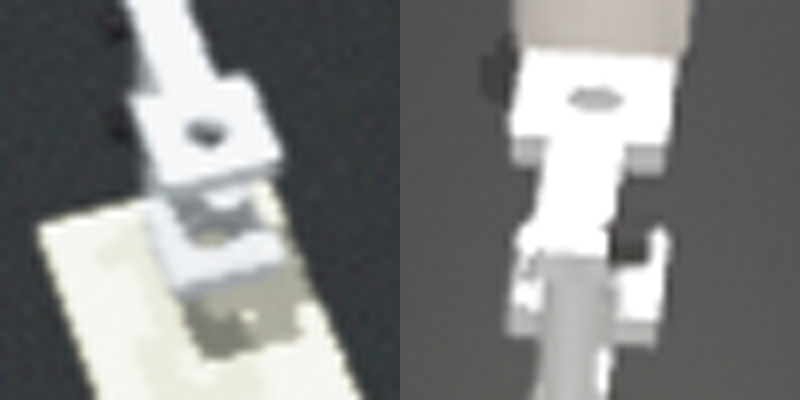

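The foot is at scene (343,181) and side (183,155), matching the prediction to 0.5 px, so the column hangs straight and the arm and cameras agree. The upper ring's bore is at scene (238.4,175.1) and side (282.9,198.8). Now I lower it into the cup.

Emit:
send_rows:
  series:
    - {"travel":[0,0,0],"dr":[0,0,0],"claw":1.5}
    - {"travel":[0,0,0],"dr":[0,0,0],"claw":1.5}
    - {"travel":[0,0,0],"dr":[0,0,0],"claw":1.5}
    - {"travel":[0,0,0],"dr":[0,0,0],"claw":1.5}

```text
time_s: 6.72
tool_pos: [0.5124, 0.2506, 0.3034]
tool_rot: [180.0, -0.0, 90.0]
force: [-0.0, 0.0, -1.6]
grip_width: 0.025
```

```bash
python3 - <<'E'
from h import *
print('ring',tri(ray('scene',(238.4,175.1)),ray('side',(282.9,198.8))).round(4),plane('scene',(238.4,175.1),.14),plane('side',(282.9,198.8),.14))
to_tool([.5126,.2507,.153],90)
E
```

```text
ring [ 0.5684 -0.0281  0.1392] [ 0.56993648 -0.02871637  0.14      ] [ 0.56707317 -0.02775774  0.14      ]
pos [0.5124 0.2506 0.3034] [ 1.7999e+02 -1.0000e-02  8.9980e+01] travel [1.000e-02 2.000e-02 1.504e+01] dr [ 0.01 -0.01 -0.02]
```

Emit:
send_rows:
  series:
    - {"travel":[0,0,0.5],"dr":[0,0,0],"claw":1.5}
    - {"travel":[0,0,1.5],"dr":[0,0,0],"claw":1.5}
    - {"travel":[0,0,2.5],"dr":[0,0,0],"claw":1.5}
    - {"travel":[0,0,3.5],"dr":[0,0,0],"claw":1.5}
    - {"travel":[0,0,4.5],"dr":[0,0,0],"claw":1.5}
    - {"travel":[0,0,5],"dr":[0,0,0],"claw":1.5}
    - {"travel":[0,0,5],"dr":[0,0,0],"claw":1.5}
    - {"travel":[0,0,5],"dr":[0,0,0],"claw":1.5}

```text
time_s: 7.38
tool_pos: [0.5122, 0.2506, 0.253]
tool_rot: [-180.0, 0.0, 90.0]
force: [1.0, -0.8, -1.3]
grip_width: 0.0254
```

Emit:
send_rows:
  series:
    - {"travel":[0,0,1],"dr":[0,0,0],"claw":1.5}
    - {"travel":[0,0,2],"dr":[0,0,0],"claw":1.5}
    - {"travel":[0,0,3],"dr":[0,0,0],"claw":1.5}
    - {"travel":[0,0,4],"dr":[0,0,0],"claw":1.5}
    - {"travel":[0,0,5],"dr":[0,0,0],"claw":1.5}
    - {"travel":[0,0,6],"dr":[0,0,0],"claw":1.5}
    - {"travel":[0,0,7],"dr":[0,0,0],"claw":1.5}
    - {"travel":[0,0,8],"dr":[0,0,0],"claw":1.5}
    - {"travel":[0,0,8.8],"dr":[0,0,0],"claw":1.5}
    - {"travel":[0,0,9.3],"dr":[0,0,0],"claw":1.5}
    - {"travel":[0,0,9.3],"dr":[0,0,0],"claw":1.5}
    - {"travel":[0,0,9.3],"dr":[0,0,0],"claw":1.5}

```text
time_s: 8.38
tool_pos: [0.5124, 0.2507, 0.1603]
tool_rot: [-180.0, 0.0, 90.0]
force: [0.4, -0.6, -1.7]
grip_width: 0.0252
```

Emit:
send_rows:
  series:
    - {"travel":[0,0,0.2],"dr":[0,0,0],"claw":1.5}
    - {"travel":[0,0,0.3],"dr":[0,0,0],"claw":1.5}
    - {"travel":[0,0,0.4],"dr":[0,0,0],"claw":1.5}
    - {"travel":[0,0,0.5],"dr":[0,0,0],"claw":1.5}
    - {"travel":[0,0,0.6],"dr":[0,0,0],"claw":1.5}
    - {"travel":[0,0,0.6],"dr":[0,0,0],"claw":1.5}
    - {"travel":[0,0,0.6],"dr":[0,0,0],"claw":1.5}

```text
time_s: 8.97
tool_pos: [0.5123, 0.2507, 0.1544]
tool_rot: [-180.0, -0.0, 90.0]
force: [-0.2, -0.3, -1.7]
grip_width: 0.0255
```

Emit:
send_rows:
  series:
    - {"travel":[0,0,0.05],"dr":[0,0,0],"claw":1.5}
    - {"travel":[0,0,0.1],"dr":[0,0,0],"claw":1.5}
    - {"travel":[0,0,0.1],"dr":[0,0,0],"claw":1.5}
    - {"travel":[0,0,0.1],"dr":[0,0,0],"claw":1.5}

```text
time_s: 9.3
tool_pos: [0.5124, 0.2507, 0.1535]
tool_rot: [180.0, -0.0, 90.0]
force: [-0.7, 0.5, -1.5]
grip_width: 0.0256
```

Emit:
send_rows:
  series:
    - {"travel":[0,0,0.05],"dr":[0,0,0],"claw":1.5}
    - {"travel":[0,0,0.1],"dr":[0,0,0],"claw":1.5}
    - {"travel":[0,0,0.1],"dr":[0,0,0],"claw":1.5}
    - {"travel":[0,0,0.1],"dr":[0,0,0],"claw":1.5}

```text
time_s: 9.63
tool_pos: [0.5124, 0.2507, 0.1533]
tool_rot: [180.0, -0.0, 90.0]
force: [-1.5, -1.1, 6.0]
grip_width: 0.0254
```

It made contact: +6 N at TCP z 0.1533, so the head is on the rim. I release it.

Emit:
send_rows:
  series:
    - {"travel":[0,0,-0.07],"dr":[0,0,0],"claw":2.6}
    - {"travel":[0,0,-0.07],"dr":[0,0,0],"claw":2.9}
    - {"travel":[0,0,-0.07],"dr":[0,0,0],"claw":3.4}
    - {"travel":[0,0,-0.07],"dr":[0,0,0],"claw":4.5}
    - {"travel":[0,0,-0.07],"dr":[0,0,0],"claw":6}
    - {"travel":[0,0,-0.07],"dr":[0,0,0],"claw":7}
    - {"travel":[0,0,-0.07],"dr":[0,0,0],"claw":7}
    - {"travel":[0,0,-0.07],"dr":[0,0,0],"claw":7}

```text
time_s: 10.3
tool_pos: [0.5124, 0.2507, 0.1531]
tool_rot: [180.0, -0.0, 90.0]
force: [0.2, -0.3, 0.8]
grip_width: 0.0594
```

Emit:
send_rows:
  series:
    - {"travel":[0,0,-1],"dr":[0,0,0],"claw":7}
    - {"travel":[0,0,-3],"dr":[0,0,0],"claw":7}
    - {"travel":[0,0,-5],"dr":[0,0,0],"claw":7}
    - {"travel":[0,0,-8],"dr":[0,0,0],"claw":7}
    - {"travel":[0,0,-11],"dr":[0,0,0],"claw":7}
    - {"travel":[0,0,-13],"dr":[0,0,0],"claw":7}
    - {"travel":[0,0,-13.5],"dr":[0,0,0],"claw":7}
    - {"travel":[0,0,-13.5],"dr":[0,0,0],"claw":7}

```text
time_s: 10.97
tool_pos: [0.5133, 0.251, 0.2906]
tool_rot: [179.8, -0.1, 90.0]
force: [-0.9, 0.9, -0.0]
grip_width: 0.0697
```

```bash
python3 - <<'E'
from h import *
to_tool([.5730,-.2587,.288],90)
E
```

```text
pos [0.5133 0.251  0.2906] [ 1.798e+02 -1.400e-01  8.999e+01] travel [-50.97   5.98   0.15] dr [ 0.2  -0.14 -0.02]
```

Emit:
send_rows:
  series:
    - {"travel":[-2,0.2,0],"dr":[0,0,0],"claw":7}
    - {"travel":[-5,0.6,0],"dr":[0,0,0],"claw":7}
    - {"travel":[-8,0.9,0],"dr":[0,0,0],"claw":7}
    - {"travel":[-12,1.4,0],"dr":[0,0,0],"claw":7}
    - {"travel":[-16,1.9,0],"dr":[0,0,0],"claw":7}
    - {"travel":[-20,2.3,0],"dr":[0,0,0],"claw":7}
    - {"travel":[-24,2.8,0],"dr":[0,0,0],"claw":7}
    - {"travel":[-28,3.3,0],"dr":[0,0,0],"claw":7}
    - {"travel":[-32,3.8,0],"dr":[0,0,0],"claw":7}
    - {"travel":[-35,4.1,0],"dr":[0,0,0],"claw":7}
    - {"travel":[-38,4.5,0],"dr":[0,0,0],"claw":7}
    - {"travel":[-40,4.7,0],"dr":[0,0,0],"claw":7}

```text
time_s: 11.97
tool_pos: [0.558, -0.1531, 0.2865]
tool_rot: [-179.9, 0.1, 89.8]
force: [-0.2, 0.6, -0.5]
grip_width: 0.07
```

Emit:
send_rows:
  series:
    - {"travel":[-2,0.2,0],"dr":[0,0,0],"claw":7}
    - {"travel":[-5,0.6,0],"dr":[0,0,0],"claw":7}
    - {"travel":[-8,0.9,0],"dr":[0,0,0],"claw":7}
    - {"travel":[-10,1.2,0],"dr":[0,0,0],"claw":7}
    - {"travel":[-11,1.3,0],"dr":[0,0,0],"claw":7}
    - {"travel":[-11,1.3,0],"dr":[0,0,0],"claw":7}
    - {"travel":[-11,1.3,0],"dr":[0,0,0],"claw":7}
    - {"travel":[-11,1.3,0],"dr":[0,0,0],"claw":7}
    - {"travel":[-11,1.3,0],"dr":[0,0,0],"claw":7}
    - {"travel":[-11,1.3,0],"dr":[0,0,0],"claw":7}

```text
time_s: 12.8
tool_pos: [0.5727, -0.2576, 0.2882]
tool_rot: [180.0, -0.1, 90.1]
force: [0.6, -0.5, 0.1]
grip_width: 0.0699
```

```bash
python3 - <<'E'
from h import *
to_tool([.5730,-.2587,.155],90)
s=env.read_camera('scene');d=env.read_camera('side')
def c(im,u,v,w,h,k): return cv2.resize(im[v-h//2:v+h//2,u-w//2:u+w//2],None,fx=k,fy=k,interpolation=cv2.INTER_CUBIC)
cv2.imwrite('pics/crop3.png',np.hstack([c(s,341,185,70,80,5),c(d,187,165,70,80,5)]))
E
```

```text
pos [ 0.5727 -0.2576  0.2882] [ 1.7998e+02 -6.0000e-02  9.0140e+01] travel [-0.13  0.02 13.32] dr [ 0.02 -0.06  0.14]
```

View pics/crop3.png

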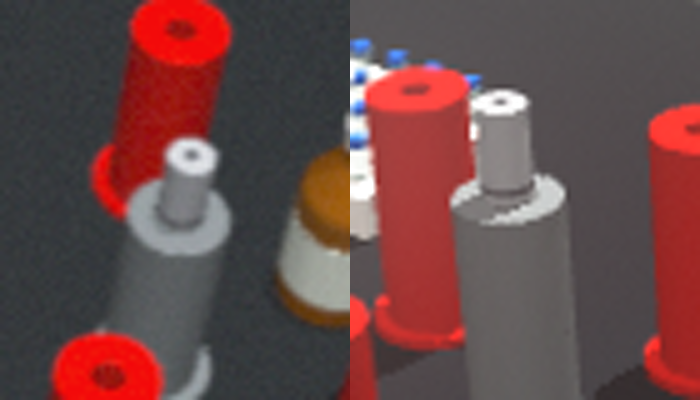

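The used column stands in the empty cup: its head sits on the rim at scene crop (188,180) and side crop (500,145). Now I grasp the fresh one.

Emit:
send_rows:
  series:
    - {"travel":[-0.1,0,1],"dr":[0,0,0],"claw":7}
    - {"travel":[-0.1,0,3],"dr":[0,0,0],"claw":7}
    - {"travel":[-0.1,0,5.5],"dr":[0,0,0],"claw":7}
    - {"travel":[-0.1,0,8],"dr":[0,0,0],"claw":7}
    - {"travel":[-0.1,0,10.5],"dr":[0,0,0],"claw":7}
    - {"travel":[-0.1,0,12.5],"dr":[0,0,0],"claw":7}
    - {"travel":[-0.1,0,13.3],"dr":[0,0,0],"claw":7}
    - {"travel":[-0.1,0,13.4],"dr":[0,0,0],"claw":7}
    - {"travel":[-0.1,0,13.4],"dr":[0,0,0],"claw":7}
    - {"travel":[-0.1,0,13.4],"dr":[0,0,0],"claw":7}
    - {"travel":[-0.1,0,13.4],"dr":[0,0,0],"claw":7}
    - {"travel":[-0.1,0,13.4],"dr":[0,0,0],"claw":7}

```text
time_s: 13.9
tool_pos: [0.573, -0.2607, 0.1555]
tool_rot: [179.9, 0.0, 90.0]
force: [0.9, 0.3, 0.6]
grip_width: 0.07
```

```bash
python3 - <<'E'
from h import *
to_tool([.5730,-.2587,.154],90)
E
```

```text
pos [ 0.573  -0.2607  0.1555] [1.7987e+02 3.0000e-02 8.9990e+01] travel [ 0.2  -0.    0.15] dr [ 0.13  0.03 -0.01]
```

Emit:
send_rows:
  series:
    - {"travel":[0.17,0,0.15],"dr":[0,0,0],"claw":7}
    - {"travel":[0.17,0,0.15],"dr":[0,0,0],"claw":7}
    - {"travel":[0.17,0,0.15],"dr":[0,0,0],"claw":7}
    - {"travel":[0.17,0,0.15],"dr":[0,0,0],"claw":5}
    - {"travel":[0.17,0,0.15],"dr":[0,0,0],"claw":4}
    - {"travel":[0.17,0,0.15],"dr":[0,0,0],"claw":3.4}
    - {"travel":[0.17,0,0.15],"dr":[0,0,0],"claw":3}

```text
time_s: 14.48
tool_pos: [0.5723, -0.2587, 0.1526]
tool_rot: [180.0, -0.0, 90.0]
force: [-0.6, 0.6, 0.3]
grip_width: 0.0506
```

Emit:
send_rows:
  series:
    - {"travel":[0,0,0],"dr":[0,0,0],"claw":2.7}
    - {"travel":[0,0,0],"dr":[0,0,0],"claw":2}
    - {"travel":[0,0,0],"dr":[0,0,0],"claw":1.5}
    - {"travel":[0,0,0],"dr":[0,0,0],"claw":1.5}
    - {"travel":[0,0,0],"dr":[0,0,0],"claw":1.5}
    - {"travel":[0,0,0],"dr":[0,0,0],"claw":1.5}

```text
time_s: 14.98
tool_pos: [0.5722, -0.2587, 0.1526]
tool_rot: [-180.0, -0.0, 90.0]
force: [-0.1, -0.1, 0.1]
grip_width: 0.025
```

Emit:
send_rows:
  series:
    - {"travel":[0,0,-0.3],"dr":[0,0,0],"claw":1.5}
    - {"travel":[0,0,-1],"dr":[0,0,0],"claw":1.5}
    - {"travel":[0,0,-2.5],"dr":[0,0,0],"claw":1.5}
    - {"travel":[0,0,-4],"dr":[0,0,0],"claw":1.5}
    - {"travel":[0,0,-6],"dr":[0,0,0],"claw":1.5}
    - {"travel":[0,0,-8],"dr":[0,0,0],"claw":1.5}
    - {"travel":[0,0,-10],"dr":[0,0,0],"claw":1.5}
    - {"travel":[0,0,-12],"dr":[0,0,0],"claw":1.5}
    - {"travel":[0,0,-14],"dr":[0,0,0],"claw":1.5}
    - {"travel":[0,0,-15],"dr":[0,0,0],"claw":1.5}
    - {"travel":[0,0,-15],"dr":[0,0,0],"claw":1.5}
    - {"travel":[0,0,-15],"dr":[0,0,0],"claw":1.5}

```text
time_s: 15.98
tool_pos: [0.5723, -0.2587, 0.3025]
tool_rot: [180.0, -0.0, 90.0]
force: [-0.4, 0.1, -2.3]
grip_width: 0.0251
```

```bash
python3 - <<'E'
from h import *
to_tool([.5684,-.0281,.303],90)
E
```

```text
pos [ 0.5723 -0.2587  0.3025] [179.98  -0.    89.99] travel [23.06 -0.39 -0.05] dr [ 0.02 -0.   -0.01]
```

Emit:
send_rows:
  series:
    - {"travel":[0.8,0,0],"dr":[0,0,0],"claw":1.5}
    - {"travel":[2.5,0,0],"dr":[0,0,0],"claw":1.5}
    - {"travel":[4.5,-0.1,0],"dr":[0,0,0],"claw":1.5}
    - {"travel":[7,-0.1,0],"dr":[0,0,0],"claw":1.5}
    - {"travel":[9.5,-0.2,0],"dr":[0,0,0],"claw":1.5}
    - {"travel":[12,-0.2,0],"dr":[0,0,0],"claw":1.5}
    - {"travel":[14.5,-0.2,0],"dr":[0,0,0],"claw":1.5}
    - {"travel":[17,-0.3,0],"dr":[0,0,0],"claw":1.5}
    - {"travel":[19.5,-0.3,0],"dr":[0,0,0],"claw":1.5}
    - {"travel":[21.5,-0.4,0],"dr":[0,0,0],"claw":1.5}
    - {"travel":[22.7,-0.4,0],"dr":[0,0,0],"claw":1.5}
    - {"travel":[23.1,-0.4,0],"dr":[0,0,0],"claw":1.5}

```text
time_s: 16.98
tool_pos: [0.5677, -0.0241, 0.3013]
tool_rot: [-179.9, -0.1, 90.3]
force: [-0.3, 0.1, -1.5]
grip_width: 0.0251
```

Emit:
send_rows:
  series:
    - {"travel":[0,0,0],"dr":[0,0,0],"claw":1.5}
    - {"travel":[0,0,0],"dr":[0,0,0],"claw":1.5}
    - {"travel":[0,0,0],"dr":[0,0,0],"claw":1.5}
    - {"travel":[0,0,0],"dr":[0,0,0],"claw":1.5}
    - {"travel":[0,0,0],"dr":[0,0,0],"claw":1.5}
    - {"travel":[0,0,0],"dr":[0,0,0],"claw":1.5}
    - {"travel":[0,0,0],"dr":[0,0,0],"claw":1.5}
    - {"travel":[0,0,0],"dr":[0,0,0],"claw":1.5}
    - {"travel":[0,0,0],"dr":[0,0,0],"claw":1.5}

```text
time_s: 17.73
tool_pos: [0.5683, -0.0277, 0.3026]
tool_rot: [180.0, -0.0, 90.0]
force: [-0.4, 0.2, -1.3]
grip_width: 0.0254
```

```bash
python3 - <<'E'
from h import *
to_tool([.5684,-.0281,.303],90)
s=env.read_camera('scene');d=env.read_camera('side')
p=env.get_obs()['tool_pos'];print('foot pred',proj('scene',p-[0,0,.1376]).round(2),proj('side',p-[0,0,.1376]).round(2),'sh',proj('scene',p-[0,0,.0126]).round(2),proj('side',p-[0,0,.0126]).round(2))
def c(im,u,v,w,h,k): return cv2.resize(im[v-h//2:v+h//2,u-w//2:u+w//2],None,fx=k,fy=k,interpolation=cv2.INTER_CUBIC)
cv2.imwrite('pics/crop4.png',np.hstack([c(s,240,160,50,70,8),c(d,284,170,50,70,8)]))
E
```

```text
pos [ 0.5683 -0.0277  0.3026] [180.    -0.    89.98] travel [-0.04  0.01 -0.04] dr [ 0.   -0.   -0.02]
foot pred [238.75 168.78] [283.57 188.37] sh [237.43 135.91] [285.21 133.54]
```

View pics/crop4.png

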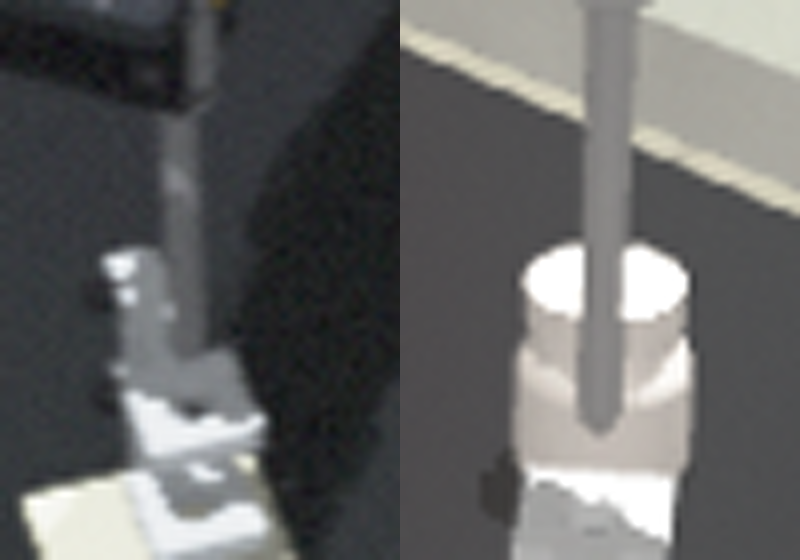

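The foot is at side (283.7,188.5) and scene about (238.6,168.3), both matching the prediction, and it is over the bore. I lower it in stages and watch the force.

Emit:
send_rows:
  series:
    - {"travel":[-0.03,0,0.5],"dr":[0,0,0],"claw":1.5}
    - {"travel":[-0.03,0,1],"dr":[0,0,0],"claw":1.5}
    - {"travel":[-0.03,0,1.5],"dr":[0,0,0],"claw":1.5}
    - {"travel":[-0.03,0,2],"dr":[0,0,0],"claw":1.5}
    - {"travel":[-0.03,0,2.3],"dr":[0,0,0],"claw":1.5}
    - {"travel":[-0.03,0,2.6],"dr":[0,0,0],"claw":1.5}
    - {"travel":[-0.03,0,2.9],"dr":[0,0,0],"claw":1.5}
    - {"travel":[-0.03,0,3.2],"dr":[0,0,0],"claw":1.5}
    - {"travel":[-0.03,0,3.5],"dr":[0,0,0],"claw":1.5}
    - {"travel":[-0.03,0,3.5],"dr":[0,0,0],"claw":1.5}
    - {"travel":[-0.03,0,3.5],"dr":[0,0,0],"claw":1.5}

```text
time_s: 18.75
tool_pos: [0.5683, -0.0279, 0.2675]
tool_rot: [-180.0, -0.0, 90.0]
force: [0.3, -0.4, -1.1]
grip_width: 0.0253
```

Emit:
send_rows:
  series:
    - {"travel":[0,0,0.7],"dr":[0,0,0],"claw":1.5}
    - {"travel":[0,0,1.4],"dr":[0,0,0],"claw":1.5}
    - {"travel":[0,0,2.1],"dr":[0,0,0],"claw":1.5}
    - {"travel":[0,0,2.8],"dr":[0,0,0],"claw":1.5}
    - {"travel":[0,0,3.5],"dr":[0,0,0],"claw":1.5}
    - {"travel":[0,0,4],"dr":[0,0,0],"claw":1.5}
    - {"travel":[0,0,4.3],"dr":[0,0,0],"claw":1.5}
    - {"travel":[0,0,4.6],"dr":[0,0,0],"claw":1.5}
    - {"travel":[0,0,4.9],"dr":[0,0,0],"claw":1.5}
    - {"travel":[0,0,5.2],"dr":[0,0,0],"claw":1.5}
    - {"travel":[0,0,5.2],"dr":[0,0,0],"claw":1.5}
    - {"travel":[0,0,5.2],"dr":[0,0,0],"claw":1.5}

```text
time_s: 19.75
tool_pos: [0.5683, -0.0279, 0.2156]
tool_rot: [180.0, -0.0, 90.0]
force: [0.1, 0.2, -1.6]
grip_width: 0.0251
```

Both rings are entered without contact; 33 mm remain.

Emit:
send_rows:
  series:
    - {"travel":[0,0,0.4],"dr":[0,0,0],"claw":1.5}
    - {"travel":[0,0,0.8],"dr":[0,0,0],"claw":1.5}
    - {"travel":[0,0,1.2],"dr":[0,0,0],"claw":1.5}
    - {"travel":[0,0,1.6],"dr":[0,0,0],"claw":1.5}
    - {"travel":[0,0,2],"dr":[0,0,0],"claw":1.5}
    - {"travel":[0,0,2.4],"dr":[0,0,0],"claw":1.5}
    - {"travel":[0,0,2.8],"dr":[0,0,0],"claw":1.5}
    - {"travel":[0,0,3.1],"dr":[0,0,0],"claw":1.5}
    - {"travel":[0,0,3.3],"dr":[0,0,0],"claw":1.5}
    - {"travel":[0,0,3.3],"dr":[0,0,0],"claw":1.5}
    - {"travel":[0,0,3.3],"dr":[0,0,0],"claw":1.5}
    - {"travel":[0,0,3.3],"dr":[0,0,0],"claw":1.5}

```text
time_s: 20.75
tool_pos: [0.5685, -0.0279, 0.1828]
tool_rot: [180.0, -0.0, 90.0]
force: [0.7, -0.3, -1.6]
grip_width: 0.0254
```

Emit:
send_rows:
  series:
    - {"travel":[0,0,0],"dr":[0,0,0],"claw":1.5}
    - {"travel":[0,0,0],"dr":[0,0,0],"claw":1.5}
    - {"travel":[0,0,0],"dr":[0,0,0],"claw":1.5}
    - {"travel":[0,0,0],"dr":[0,0,0],"claw":1.5}
    - {"travel":[0,0,0],"dr":[0,0,0],"claw":1.5}
    - {"travel":[0,0,0],"dr":[0,0,0],"claw":1.5}

```text
time_s: 21.25
tool_pos: [0.5683, -0.0279, 0.1826]
tool_rot: [180.0, -0.0, 90.0]
force: [-0.2, -0.3, -1.7]
grip_width: 0.0252
```

```bash
python3 - <<'E'
from h import *
F=[]
s=env.read_camera('scene');d=env.read_camera('side')
for i in range(6): F.append(np.r_[env.get_obs()['force'],env.get_obs()['wrist_torque']]);env.read_camera('side')
o=env.get_obs();print(np.mean(F,0).round(2),np.std(F,0).round(2),o['tool_pos'],o['tool_rot'],np.abs(o['joint_velocities']).max(),o['grip_width'])
def c(im,u,v,w,h,k): return cv2.resize(im[v-h//2:v+h//2,u-w//2:u+w//2],None,fx=k,fy=k,interpolation=cv2.INTER_CUBIC)
cv2.imwrite('pics/crop5.png',np.hstack([c(s,240,180,60,90,6),c(d,284,205,60,90,6)]))
E
```

```text
[ 0.02 -0.07 -1.63 -0.1   0.04  0.02] [0.17 0.49 0.2  0.02 0.02 0.03] [ 0.56832006 -0.02790401  0.18261005] [ 1.79995879e+02 -5.38379328e-03  8.99926131e+01] 0.11939923820609968 0.025068926511088014
```

View pics/crop5.png

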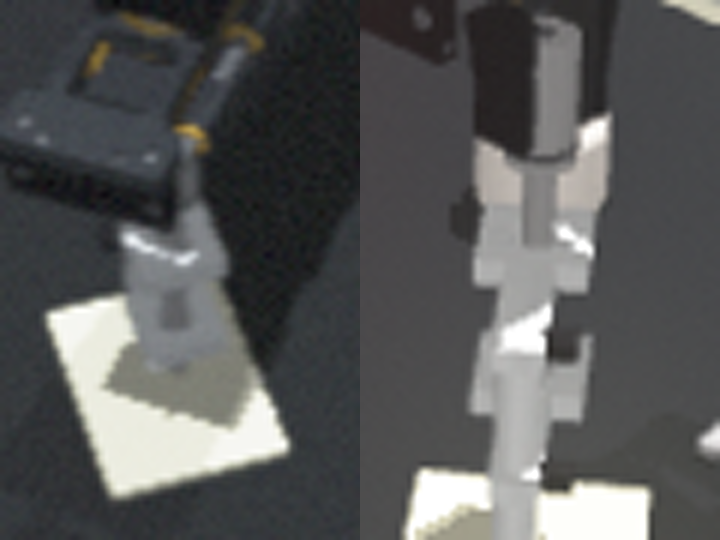

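The column shows between the rings at scene crop (177,310) and below the lower ring at (165,370), with a gap under the head at side crop (540,205). The force is only its weight, so I hand in.

```bash
python3 -c "
from cell import env
print(env.sign_off())"
```

```text
the job is handed in; nothing more can be done
None
```

The column change is done and handed in, at about 22 s on the robot's clock of the 72 s allowed.

- **Used column:** I drew it up out of both rings and lowered it into the empty grey cup. I released it after feeling about 6 N of rim contact. A later picture shows its head seated on the rim.
- **Fresh column:** I lifted it from the other cup and threaded it down through both rings with no contact in the force readings. It is still held at the half-way height. From the arm's pose that is about 30 mm of foot below the lower ring and a 30 mm gap under the head.
- **Last checks:**
  - Sideways force was about 0 N, and the vertical force was −1.6 N, just the column's weight.
  - The tool tilt was under 0.01° and the arm was still, with the grip at 25 mm.
  - The final picture shows the column through both rings.
- **Disagreements:** The two fixed cameras differed by about 3 mm along x on the ring position. I used their triangulated point, and the clean insertion bore it out.
- **Not checked:** I did not inspect the bottle, jar and spanner in a final picture. No move went close to them, and no unexpected force was read.

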